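# Set out the bench for making up a weighed solution

## Task

Set out the bench for making up a weighed solution: stand the larger conical flask in the middle of the magnetic stirrer's plate and seat the powder funnel in its mouth, stem down; stand the aluminium weighing dish in the middle of the balance's pan; and stand the black-capped reagent jar on the rubber mat, on its centre, midway between stirrer and balance. Set everything down gently and upright without dropping it, never let the glassware topple, and leave the smaller conical flask and the beaker that the funnel now stands in where they are.

Things in the scene. Friction and masses are not known exactly. Their poses are not given: they have to be found in the camera images.
- flask: the larger of the two conical flasks, clear glass, white graduations, loose, 0.13 kg. 140 mm tall; base 82 mm across for the lowest 12 mm, tapering to a straight open neck 34 mm across (27 mm bore) from 98 mm up to the rim at 140 mm. Origin: centre of its underside; z up. Starts upright on the bench; grip it by the neck
- funnel: white plastic powder funnel, 30 g, 62 mm tall: stem 15-18 mm across up to z = 25 mm, cone widening to 60 mm across at z = 50 mm, upright lip 60 mm across from 50 to 62 mm. Origin: centre of the stem's lower end; z up to the mouth. Starts stem down in the beaker, origin about 31 mm over the bench. Seated in the larger flask its origin is 110 mm over the flask's underside. Grip it across the lip
- dish: round aluminium weighing dish, straight-sided and open, loose, about 30 g, 58 mm across, 28 mm tall. Origin: centre of its underside; z up. Starts upright on the bench
- jar: squat white plastic reagent jar with a paper band and a ribbed black screw cap, closed, loose, about 0.22 kg, 58 mm across (body and cap), 75 mm tall, cap from 56 to 75 mm. Origin: centre of its underside; z up. Starts upright on the bench
- stirrer: white magnetic stirrer, fixed on one end of the mat: body 116 mm wide, 135 mm deep, black knob at the front (-x), round steel plate 104 mm across with a grey spot at its middle. Origin: on the mat's top, straight under the plate's middle; plate top at z = 45 mm in this frame; x to its back, z up. Body reaches 77 mm (knob 91) in front of the origin, 58 mm behind
- balance: grey electronic balance, fixed on the mat's other end: body 124 mm wide, 135 mm deep, display and three keys at the front (-x), round steel pan 100 mm across, which does not move. Origin: on the mat's top, straight under the pan's middle; pan top at z = 42 mm in this frame; x to its back, z up. Body reaches 77 mm in front of the origin, 58 mm behind
- mat: black rubber bench mat, fixed, 165 mm deep (x), 410 mm long (y), 4 mm thick; stirrer and balance stand on its two ends (either may be on the left), plate and pan middles each 135 mm from the mat's centre along its length. Origin: centre of its underside, exactly midway between plate and pan; top at z = 4 mm
- small_flask: the smaller conical flask, clear glass, loose: 105 mm tall, base 64 mm across, neck 27 mm across. Origin: centre of its underside; z up. Not needed: to be left standing where it is
- beaker: small plain glass beaker, loose, 48 mm across, 70 mm tall, in which the funnel stands at the start. Origin: centre of its underside; z up. To be left standing where it is
There are look-alikes about, which are no part of the job. What is shaped like the stirrer but red is not meant. What is shaped like the jar but blue is not meant.

How it is judged:
By the outcome, as a careful person would: the job done as asked, in the order asked, and still so for the second after the job is handed in, with the robot touching nothing.
It also fails if it takes over 102 s, if anything falls off the work surface, if the arm or the gripper's body presses on something with over 40 N, if the wrist force passes 120 N, or if a joint passes its speed limit or range.

## Robot

A 7-joint arm with a two-finger parallel gripper is mounted at the origin on the work surface. World frame = base frame: x ahead of the robot, y to its left, z up, the work surface at z = 0. Lengths are in mm, angles in rad, forces in N, time in s.
With the tool pointing down it reaches from about 425 to 975 mm from the base axis. Payload 16.7 kg.
Tool frame: the origin (TCP) lies at the very end of the fingers, on their centre line; the grasp point (between the pads) lies 19 mm behind it; z points along the fingers, y is the line along which they close (so a half turn about z gives the same grasp; the last joint's range is limited). The gripper opens to 85 mm and grips with 20 to 120 N. Pads are 22 mm wide; open, the fingers measure 114 mm over their backs; the gripper's body (76 mm by 85 mm) begins 54 mm behind the grasp point. The pads swing forward as they close: fully open they stand 13 mm farther back than shut.
Start: joints at [0.998, 0.426, 0.074, 1.606, -0.034, 1.111, -0.067], TCP at [277.544, -615.261, 231.302] pointing down, gripper open.
Joint ranges: [-2.85, 2.85], [-0.5, 2.14], [-1.23, 1.37], [0.21, 2.46], [-1.02, 4.16], [0.16, 2.05], [-2.73, 2.73]. Speed limits (rad/s): [1.89, 1.89, 2.39, 2.39, 3.01, 3.01, 3.01].

## Interface

Orientations are given as a unit quaternion [w, x, y, z].
In Python, from station import read_state, read_camera, hand_in, silhouettes gives the robot as it stands.
- The arm moves only by the shell command python3 -m jog 'ROWS' [FORCE]. ROWS is JSON, a list of rows, each an object with "translation": the shift along the tool's x, y, z in mm, a list of three; "roll": the turn about the tool's z in rad; "fingers": the closure, from -1 (fully open) to 1 (shut). In form: [{"translation": [tx, ty, tz], "roll": roll, "fingers": fingers}, ...]. A call has 1 to 5 rows; each row is the pose to reach, as a shift and turn from the pose commanded when the call began, along the tool's axes at that moment; what a row does not reach only later rows make up. A row lasts 1/10 s, in which the tool goes at most 50 mm and 8.59 degrees, less where a joint would pass 70% of its speed; a pose out of reach is approached as far as the arm can. A call with a gripper value outside its range is refused whole. The fingers move at their own pace and stop on an object; FORCE is the grip in N (left out, the last holds). Time passes only in rows, so rows that repeat a pose let the fingers close. It gives the time, the measured TCP pose, the force, the opening and the grip force at its end, in the units of the state.
- read_state(): the state, without advancing time (a new reading comes with each control period).
- read_camera(name): name is "scene" or "top" or "wrist"; returns a dict with "image" (480x640x3 uint8, red, green, blue), "mtx" (3x3 intrinsics, pixels), "T" (4x4, takes a point from camera to world coordinates); the wrist camera has in their place "hand_eye" (4x4, takes a point from camera to tool coordinates, whose origin is the TCP and whose axes are the flange's). Camera axes: x right, y down, z forward; pixel columns grow to the right and rows downward; lengths in mm; the calibration is good to about 2 mm. A picture is of the moment at which its call begins: read the wrist's pose just before it. There is no depth.
- hand_in(): hands the job in; it is judged then, once.
Trained networks look in a picture, given as the dict that the camera call returned (one of the last four; its "shot" number tells which), for a name from the list of things; names that differ only in an ending like _2 or _b are one class to them, and where a whole thing is asked for, a point or a joint stands for the part that bears it (a point fixed in the world has none). Each returns a list of dicts, best first, with "confidence" (0 to 1); they miss things now and then, are a little off and sometimes report something else, mostly with a low value. They report only what shows in the picture. A call takes as long as a camera call. They do not tell look-alikes from the thing itself.
- silhouettes(picture, name): "pixels" (480x640 bool, what is visible of it) and "centre" ([column, row] in pixels, amid what is visible of it).
The state is a dict: "t": time; "joints": joint angles; "joint_velocities": joint speeds; "tau": joint torques, N m; "eef_pos": TCP position; "ee_rot": TCP orientation; "ft_force": force on the tool from outside, world axes, zero at the start; "ft_torque": the same for the moment, N m; "finger_gap": finger opening in mm; "gripper_force": force on a finger pad.
Only numpy, scipy, OpenCV 4.12 (cv2) and the standard library are available. Lean on these libraries where they do the work, as an engineer would, in place of code of your own. Each camera call takes 0.05 s, during which the arm holds its last target. There are 200 camera calls.

## Working session

There is one attempt and no reset: what is moved stays moved. The work goes in short steps, Python scripts to look and compute and a shell command to move; the robot and the scene stay as the last step left them, time stands still between calls to the robot, and variables do not carry over. Pictures are saved under pics/ and viewed, at most 15 in all, crops included, and the job is handed in when it is done.

```bash
ls; mkdir -p pics; python3 - <<'E'
from station import *
import cv2,json
s=read_state();print(s)
for n in("scene","top"):
    p=read_camera(n);cv2.imwrite(f"pics/{n}0.png",p["image"][:,:,::-1]);print(n,p["mtx"].tolist(),p["T"].round(3).tolist())
    for k in("flask","funnel","dish","jar","stirrer","balance","mat","beaker","small_flask"):
        print(k,[(round(d["confidence"],2),[round(float(c)) for c in d["centre"]],int(d["pixels"].sum())) for d in silhouettes(p,k)])
E
```

```text
pics
{'t': 0.0, 'joints': array([ 0.99752739,  0.4267441 ,  0.07385744,  1.60662683, -0.03410226,
        1.11075715, -0.06712427]), 'joint_velocities': array([ 2.31022916e-04,  4.37414791e-04,  5.05276538e-04,  3.68193696e-05,
        5.88042061e-05, -2.13089954e-04, -1.04494214e-03]), 'tau': array([ 9.20592720e-04, -9.49827218e+01,  3.76187056e+00, -4.63504422e+01,
        1.94009923e-02,  1.01219234e-02, -7.15951138e-07]), 'eef_pos': array([ 277.36284695, -614.93771743,  230.59395855]), 'ee_rot': array([-6.11689498e-04,  9.77642821e-01,  2.10271511e-01, -1.80895276e-04]), 'ft_force': array([ 1.0965644 ,  0.17944396, -0.25465432]), 'ft_torque': array([ 0.0138026 , -0.014468  ,  0.01414476]), 'gripper_force': 0.0, 'finger_gap': 85.54530375927622}
scene [[482.4851668351425, 0.0, 316.9135380621455], [0.0, 482.4851668351425, 240.24995053949252], [0.0, 0.0, 1.0]] [[-0.537, 0.48, -0.694, 1233.26], [0.844, 0.302, -0.444, 502.416], [-0.003, -0.824, -0.567, 643.21], [0.0, 0.0, 0.0, 1.0]]
flask [(0.64, [330, 229], 1570)]
funnel [(0.61, [266, 178], 375)]
dish [(0.69, [197, 193], 369)]
jar [(0
[... 183 characters left out ...]
 [(0.78, [268, 198], 431)]
small_flask [(0.65, [428, 251], 1029)]
top [[574.581689679254, 0.0, 327.06268263358646], [0.0, 574.581689679254, 240.81210265231917], [0.0, 0.0, 1.0]] [[0.02, -0.986, 0.167, 280.105], [-1.0, -0.017, 0.02, 34.118], [-0.017, -0.167, -0.986, 1347.673], [0.0, 0.0, 0.0, 1.0]]
flask [(0.97, [340, 271], 955)]
funnel [(0.82, [440, 287], 605)]
dish [(0.22, [312, 189], 2988)]
jar [(0.85, [194, 232], 730), (0.67, [241, 219], 685)]
stirrer [(0.68, [312, 190], 2902), (0.67, [140, 337], 3420), (0.63, [373, 185], 5107)]
balance [(0.61, [428, 187], 3017)]
mat [(0.96, [370, 184], 5117)]
beaker [(0.62, [441, 286], 615)]
small_flask [(0.64, [248, 286], 603), (0.23, [429, 186], 2956)]
```

View pics/scene0.png

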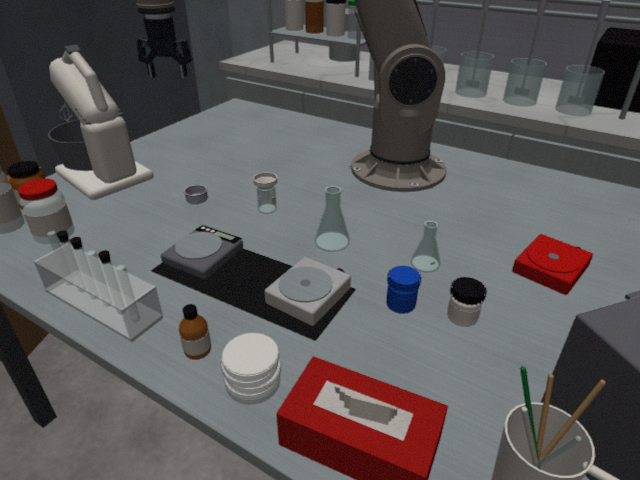

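View pics/top0.png

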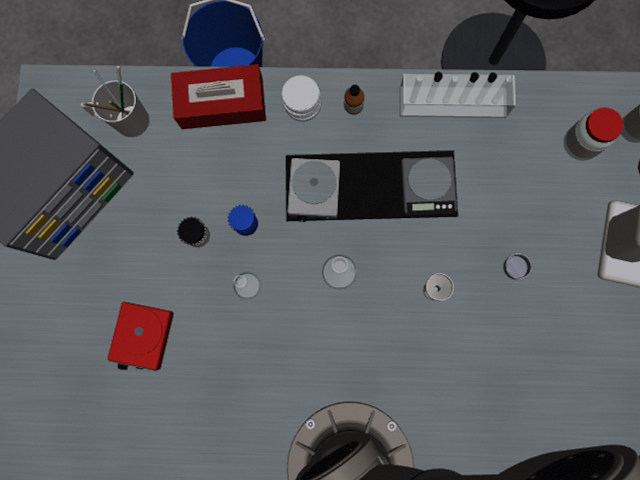

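Candidates in the top picture:
- Stirrer: white one at (314,183), or the red look-alike at (140,337).
- Jar: black-capped at (192,231), or the blue look-alike at (242,219).
- Flask: larger at (340,271), or smaller at (248,286).
- Dish: (517,266). The network took the stirrer plate for it.
- Funnel in the beaker: (440,287).
- Balance: (430,182).

I choose the white stirrer, the black-capped jar and the larger flask.

```bash
cat > h.py <<'E'
import numpy as np,cv2
from station import *
from scipy.optimize import minimize
from scipy.spatial.transform import Rotation as Rn
PROF={"flask":[(0,41),(12,41),(98,17),(140,17)],"funnel":[(25,9),(50,30),(62,30)],"dish":[(0,29),(28,29)],"jar":[(0,29),(75,29)],
"beaker":[(0,24),(70,24)],"small_flask":[(0,32),(10,32),(75,13.5),(105,13.5)],"plate":[(0,52)],"pan":[(0,50)],"mat":None}
def T_of(p,s=None):
    if "T" in p: return p["T"]
    s=s or read_state();M=np.eye(4);q=s["ee_rot"];M[:3,:3]=Rn.from_quat(q[[1,2,3,0]]).as_matrix();M[:3,3]=s["eef_pos"]
    return M@p["hand_eye"]
def proj(P,p,T):
    c=(np.asarray(P,float)-T[:3,3])@T[:3,:3];u=c@p["mtx"].T;return u[:,:2]/u[:,2:]
def back(px,z,p,T):
    d=T[:3,:3]@np.linalg.solve(p["mtx"],[px[0],px[1],1]);o=T[:3,3];return o+d*(z-o[2])/d[2]
def render(prof,xyz,p,T,S=4):
    m=np.zeros((480,640),np.uint8);a=np.linspace(0,6.283,48)
    rings=[proj(np.c_[xyz[0]+r*np.cos(a),xyz[1]+r*np.sin(a),xyz[2]+h+0*a],p,T) for h,r in prof]
    for i in range(max(1,len(rings)-1)):
        h=cv2.convexHull(np.vstack(rings[i:i+2]).astype(np.float32))
        cv2.fillConvexPoly(m,np.round(h*16).astype(np.int32),255,cv2.LINE_AA,4)
    return m/255.
def fit(name,views,x0,z=0,prof=None):
    "views: (p,T,mask)"
    pr=prof or PROF[name]
    def f(x):
        c=0
        for p,T,m in views:
            r=render(pr,(x[0],x[1],z),p,T);c+=np.abs(r-m).sum()/m.sum()
        return c
    r=minimize(f,x0,method="Nelder-Mead",options=dict(initial_simplex=[x0,np.add(x0,[12,0]),np.add(x0,[0,12])],xatol=.1,fatol=1e-4))
    return r.x,r.fun
def go(x,y,z,yaw):
    """shift along tool axes and roll to TCP x,y,z with tool-y (closing line) at world angle yaw (mod pi)"""
    s=read_state();q=s["ee_rot"];R=Rn.from_quat(q[[1,2,3,0]]).as_matrix()
    t=R.T@(np.array([x,y,z])-s["eef_pos"]);cur=np.arctan2(R[1,1],R[0,1])
    d=(yaw-cur+np.pi/2)%np.pi-np.pi/2
    print("t",round(s["t"],2),"shift",t.round(1),"roll",round(-d,3),"pos",s["eef_pos"].round(1),"yaw",round(cur,3),"gap",round(s["finger_gap"],1),"j7",s["joints"][6].round(2),"F",s["ft_force"].round(1))
E
python3 - <<'E'
from h import *
ps={n:read_camera(n) for n in("scene","top")}
c0={"flask":(340,271),"funnel":(440,287),"dish":(517,266),"jar":(192,231),"beaker":(440,287),"small_flask":(248,286)}
for k,c in c0.items():
    x0=back(c,30 if k!="flask" else 15,ps["top"],ps["top"]["T"])[:2]
    V=[]
    for n,p in ps.items():
        g=x0;best=None
        for d in silhouettes(p,k):
            b=back(d["centre"],50,p,p["T"])[:2];e=np.hypot(*(b-x0))
            if e<70 and (best is None or e<best[0]): best=(e,d["pixels"].astype(float))
        if best: V.append((p,p["T"],best[1]))
    z=31 if k=="funnel" else 0
    print(k,x0.round(1),len(V),[ (fit(k,[v],x0,z)[0].round(1).tolist(),round(fit(k,[v],x0,z)[1],2)) for v in V], fit(k,V,x0,z) if V else None)
p=ps["top"];T=p["T"]
for c,z in (((314,182),49),((430,179),46)): print(back(c,z,p,T).round(1))
print([back(c,4,p,T).round(1).tolist() for c in((286,155),(453,151),(457,216),(286,220))])
print(proj(np.array([[500,0,0]]),p,T)); go(400,0,300,0)
w=read_camera("wrist");print(w["hand_eye"].round(3).tolist(),w["mtx"].round(1).tolist())
im=cv2.resize(p["image"][140:310,170:540],None,fx=2,fy=2,interpolation=cv2.INTER_CUBIC);cv2.imwrite("pics/c1.png",im[:,:,::-1])
E
```

```text
flask [434.8  29.6] 2 [([430.2, 28.7], np.float64(0.09)), ([436.8, 31.1], np.float64(0.15))] (array([432.65502075,  30.22142841]), np.float64(0.25624447911846376))
funnel [ 400.5 -199.6] 2 [([394.6, -187.9], np.float64(0.16)), ([398.3, -189.0], np.float64(0.11))] (array([ 396.24250885, -188.47174473]), np.float64(0.2941777356103732))
dish [ 452.1 -376.4] 2 [([450.8, -382.9], np.float64(0.1)), ([455.0, -382.8], np.float64(0.12))] (array([ 452.95167016, -382.29103946]), np.float64(0.24254493464052287))
jar [520.9 377.8] 2 [([512.4, 370.2], np.float64(0.1)), ([516.2, 370.8], np.float64(0.07))] (array([516.16053352, 370.85395706]), np.float64(0.1810002267632276))
beaker [ 400.5 -199.6] 1 [([394.6, -188.4], np.float64(0.42))] (array([ 394.60122697, -188.40145557]), np.float64(0.4191048593350383))
small_flask [394.5 240.7] 2 [([395.8, 247.1], np.float64(0.12)), ([399.9, 247.0], np.float64(0.12))] (array([399.03466988, 247.59666355]), np.float64(0.24341111289077172))
[638.6  93.9  49. ]
[ 650.9 -176.6   46. ]
[[717.8, 165.9, 4.0], [734.0, -239.7, 4.0], [572.9, -246.6, 4.0], [556.2, 160.6, 4.0]]
[[352.90398686 244.66418568]]
t 1.7 shift [ 364.6 -510.5  -68.6] roll -1.147 pos [ 277.5 -615.2  231.3] yaw -1.147 gap 85.4 j7 -0.07 F [-0.5 -0.5 -0.5]
[[-0.0, -0.954, -0.301, 76.267], [1.0, -0.001, 0.001, 0.462], [-0.001, -0.301, 0.954, -142.623], [0.0, 0.0, 0.0, 1.0]] [[367.5, 0.0, 315.3], [0.0, 367.5, 235.7], [0.0, 0.0, 1.0]]
```

View pics/c1.png

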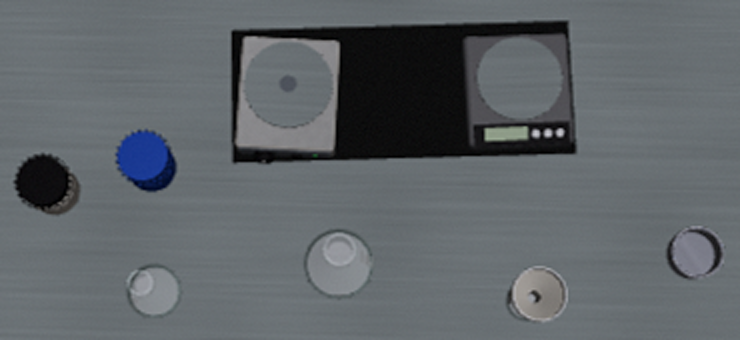

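The crop confirms the choices: the larger flask is at crop (340,265), the white stirrer with its grey spot at (288,84), and the black-capped jar at (42,182). I'm moving to look from close by.

```bash
python3 -m jog '[{"translation":[40,-24,-16],"roll":-0.14,"fingers":-1},{"translation":[80,-48,-32],"roll":-0.28,"fingers":-1},{"translation":[120,-72,-48],"roll":-0.42,"fingers":-1},{"translation":[160,-96,-64],"roll":-0.56,"fingers":-1},{"translation":[166,-98,-70],"roll":-0.58,"fingers":-1}]' 20
python3 -c "
from h import *
go(500,-230,300,0)"
```

```text
t: 2.25
eef_pos: [393.0, -453.0, 303.5]
ee_rot: [0.001, 0.874, 0.486, 0.001]
ft_force: [0.2, -1.1, 0.0]
finger_gap: 85.7
gripper_force: 0.0
t 2.25 shift [245.9 -26.5   3.7] roll -0.555 pos [ 393.  -453.   303.5] yaw -0.555 gap 85.7 j7 0.17 F [ 0.2 -1.1  0. ]
```

```bash
python3 -m jog '[{"translation":[46,-5,0],"roll":-0.14,"fingers":-1},{"translation":[92,-10,0],"roll":-0.28,"fingers":-1},{"translation":[138,-15,0],"roll":-0.42,"fingers":-1},{"translation":[184,-20,0],"roll":-0.55,"fingers":-1},{"translation":[230,-25,0],"roll":-0.555,"fingers":-1}]'
python3 -m jog '[{"translation":[0,0,0],"roll":0,"fingers":-1},{"translation":[0,0,0],"roll":0,"fingers":-1}]'
python3 - <<'E'
from h import *
s=read_state();w=read_camera("wrist");T=T_of(w,s);cv2.imwrite("pics/w1.png",w["image"][:,:,::-1])
for k,x0,z in(("funnel",(396,-188),31),("dish",(453,-382),0),("flask",(433,30),0),("pan",(651,-177),46)):
    for d in silhouettes(w,"balance" if k=="pan" else k):
        m=d["pixels"].astype(float);print(k,round(d["confidence"],2),d["centre"],m.sum(),proj([[*x0,z+20]],w,T).round())
        if k!="pan":print(fit(k,[(w,T,m)],x0,z))
go(433,31,300,0)
E
```

```text
t: 2.75
eef_pos: [491.5, -248.8, 301.6]
ee_rot: [0.0, 0.71, 0.704, 0.0]
ft_force: [1.0, -0.4, -0.3]
finger_gap: 85.2
gripper_force: 0.0
t: 2.95
eef_pos: [491.4, -249.5, 301.4]
ee_rot: [0.0, 0.711, 0.703, 0.0]
ft_force: [-0.6, -0.2, -0.5]
finger_gap: 85.4
gripper_force: 0.0
funnel 0.6 [213.2, 139.5] 3488.0 [[223. 135.]]
(array([ 395.67051816, -188.65423727]), np.float64(0.06241005576542544))
dish 0.69 [285.8, 290.2] 1852.0 [[287. 292.]]
(array([ 453.4466486, -381.9575038]), np.float64(0.08517553889806463))
pan 0.56 [455.3, 114.6] 15366.0 [[477. 122.]]
t 3.2 shift [281.5 -61.5   1.3] roll -0.014 pos [ 490.5 -251.3  301.3] yaw -0.014 gap 85.2 j7 0.29 F [0.4 0.7 0.7]
```

View pics/w1.png

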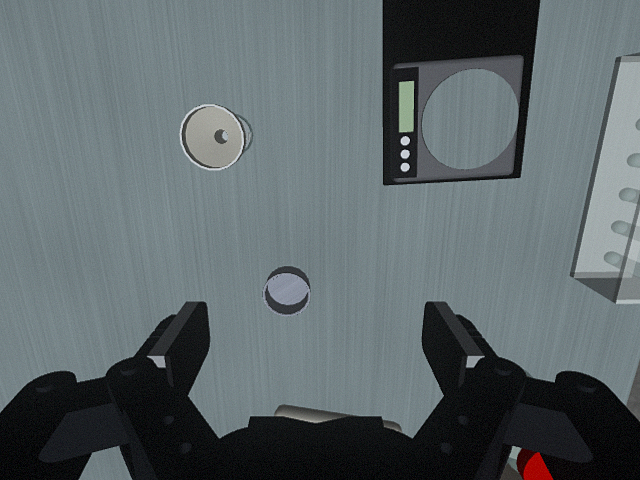

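Wrist view: funnel at (213,138), dish at (287,290), pan at (470,118). All agree with the fits. Next I look over the flask and stirrer.

```bash
python3 - <<'E'
from h import *
s=read_state();w=read_camera("wrist");T=T_of(w,s)
g=cv2.cvtColor(w["image"],cv2.COLOR_RGB2GRAY).astype(float)
# pan fit: maximise contrast inside/outside ring
def f(x):
    a=render([(0,50)],(x[0],x[1],46),w,T);b=render([(0,55)],(x[0],x[1],46),w,T)-a;i=render([(0,47)],(x[0],x[1],46),w,T);e=a-i
    return (g*b).sum()/b.sum()-(g*e).sum()/e.sum()
r=minimize(f,(645,-176),method="Nelder-Mead",options=dict(initial_simplex=[(645,-176),(655,-176),(645,-166)]));print(r.x,r.fun)
E
python3 -m jog '[{"translation":[50,0,0],"roll":-0.014,"fingers":-1},{"translation":[100,0,0],"roll":-0.014,"fingers":-1},{"translation":[150,0,0],"roll":-0.014,"fingers":-1},{"translation":[200,0,0],"roll":-0.014,"fingers":-1},{"translation":[250,0,0],"roll":-0.014,"fingers":-1}]'
python3 -m jog '[{"translation":[40,0,0],"roll":0,"fingers":-1},{"translation":[70,0,0],"roll":0,"fingers":-1},{"translation":[70,0,0],"roll":0,"fingers":-1},{"translation":[70,0,0],"roll":0,"fingers":-1}]'
python3 - <<'E'
from h import *
s=read_state();w=read_camera("wrist");T=T_of(w,s);cv2.imwrite("pics/w2.png",w["image"][:,:,::-1])
print(s["eef_pos"])
for d in silhouettes(w,"flask"):
    m=d["pixels"].astype(float);print(round(d["confidence"],2),d["centre"],fit("flask",[(w,T,m)],(433,30),0))
g=cv2.cvtColor(w["image"],cv2.COLOR_RGB2GRAY).astype(float)
def f(x):
    a=render([(0,52)],(x[0],x[1],49),w,T);b=render([(0,57)],(x[0],x[1],49),w,T)-a;i=render([(0,48)],(x[0],x[1],49),w,T);e=a-i
    return -((g*b).sum()/b.sum()-(g*e).sum()/e.sum())
r=minimize(f,(638,94),method="Nelder-Mead",options=dict(initial_simplex=[(638,94),(648,94),(638,104)]));print("plate",r.x,r.fun,proj([[*r.x,49]],w,T))
# spot
q=proj([[*r.x,49]],w,T)[0].astype(int);c=g[q[1]-25:q[1]+25,q[0]-25:q[0]+25];mm=c<(c.max()+c.min())/2;v,u=np.nonzero(mm);print("spot",back((u.mean()+q[0]-25,v.mean()+q[1]-25),49,w,T),mm.sum())
E
```

```text
[ 651.33697807 -177.06877075] -28.551069565896
t: 3.75
eef_pos: [493.7, 1.0, 301.6]
ee_rot: [0.0, 0.707, 0.707, 0.0]
ft_force: [1.5, 0.2, -0.3]
finger_gap: 85.5
gripper_force: 0.0
t: 4.15
eef_pos: [494.0, 69.5, 301.3]
ee_rot: [0.0, 0.706, 0.708, -0.0]
ft_force: [-0.3, -2.0, 0.2]
finger_gap: 85.5
gripper_force: 0.0
[493.96412947  69.46828143 301.29047168]
0.88 [258.6, 225.8] (array([433.82030106,  29.37290382]), np.float64(0.045461303866656526))
0.16 [232.5, 410.5] (array([493.62326569,  99.97102173]), np.float64(3.479586133628952))
plate [637.32338917  93.66067107] -20.179048796300663 [[450.13640459 170.87819695]]
spot [638.98766701  93.82282908  49.        ] 276
```

View pics/w2.png

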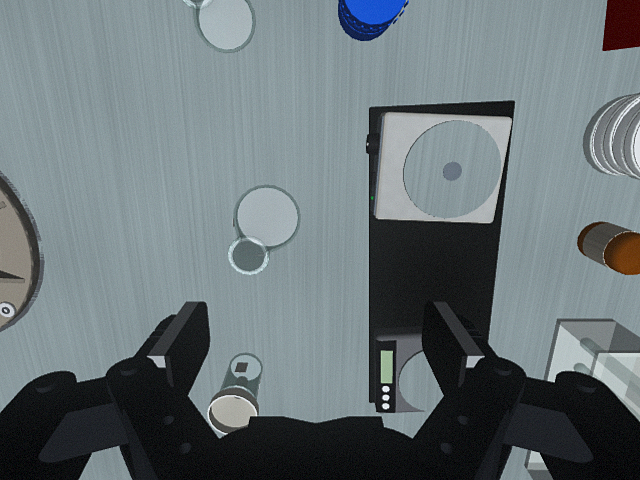

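Wrist view: flask base at (266,217) with its neck at (249,256), plate spot at (452,171). Both match the fits. Now I pick up the flask.

```bash
python3 -m jog '[{"translation":[-20,-30,30],"roll":0,"fingers":-1},{"translation":[-40,-60.5,60],"roll":0,"fingers":-1},{"translation":[-40,-60.5,100],"roll":0,"fingers":-1},{"translation":[-40,-60.5,120],"roll":0,"fingers":-1},{"translation":[-40,-60.5,120],"roll":0,"fingers":-1}]'
python3 -c "
from h import *
go(433.5,29.5,104,0)"
```

```text
t: 4.75
eef_pos: [432.0, 28.1, 179.4]
ee_rot: [-0.001, 0.707, 0.707, -0.001]
ft_force: [0.5, -0.2, 0.4]
finger_gap: 85.5
gripper_force: 0.0
t 4.75 shift [ 1.4  1.8 75.3] roll -0.0 pos [432.   28.1 179.4] yaw -0.0 gap 85.5 j7 -0.3 F [ 0.5 -0.2  0.4]
```

```bash
python3 -m jog '[{"translation":[1,1,25],"roll":0,"fingers":-1},{"translation":[1,1,50],"roll":0,"fingers":-1},{"translation":[1,1,75],"roll":0,"fingers":-1},{"translation":[1,1,75],"roll":0,"fingers":-0.5},{"translation":[1,1,75],"roll":0,"fingers":0}]' 30
python3 -m jog '[{"translation":[0,0,0],"roll":0,"fingers":1},{"translation":[0,0,0],"roll":0,"fingers":1},{"translation":[0,0,0],"roll":0,"fingers":1},{"translation":[0,0,0],"roll":0,"fingers":1},{"translation":[0,0,0],"roll":0,"fingers":1}]'
python3 -m jog '[{"translation":[0,0,-5],"roll":0,"fingers":1},{"translation":[0,0,-10],"roll":0,"fingers":1},{"translation":[0,0,-15],"roll":0,"fingers":1},{"translation":[0,0,-15],"roll":0,"fingers":1}]'
python3 -c "
from h import *
go(638.5,93.8,200,0)"
```

```text
t: 5.25
eef_pos: [435.1, 30.4, 107.4]
ee_rot: [0.0, 0.707, 0.708, 0.0]
ft_force: [-0.0, -0.3, -0.5]
finger_gap: 59.2
gripper_force: 0.0
t: 5.75
eef_pos: [435.1, 30.6, 107.7]
ee_rot: [0.001, 0.706, 0.708, 0.0]
ft_force: [-2.4, -0.0, 11.4]
finger_gap: 32.1
gripper_force: 31.8
t: 6.15
eef_pos: [435.0, 30.6, 122.3]
ee_rot: [0.001, 0.706, 0.708, 0.0]
ft_force: [0.0, -0.7, -1.1]
finger_gap: 32.6
gripper_force: 30.7
t 6.15 shift [ 62.8 203.8 -77.4] roll 0.002 pos [435.   30.6 122.3] yaw 0.002 gap 32.6 j7 -0.38 F [ 0.  -0.7 -1.1]
```

```bash
python3 -m jog '[{"translation":[0,0,-15],"roll":0,"fingers":1},{"translation":[0,0,-40],"roll":0,"fingers":1},{"translation":[0,10,-65],"roll":0,"fingers":1},{"translation":[8,35,-80],"roll":0,"fingers":1},{"translation":[16,65,-80],"roll":0,"fingers":1}]'
python3 -m jog '[{"translation":[12,30,0],"roll":0,"fingers":1},{"translation":[24,65,0],"roll":0,"fingers":1},{"translation":[36,100,0],"roll":0,"fingers":1},{"translation":[42,125,0],"roll":0,"fingers":1},{"translation":[45,137,0],"roll":0,"fingers":1}]'
python3 -m jog '[{"translation":[0,1,0],"roll":0,"fingers":1},{"translation":[0,1,0],"roll":0,"fingers":1},{"translation":[0,1,0],"roll":0,"fingers":1}]'
python3 - <<'E'
from h import *
s=read_state();w=read_camera("wrist");T=T_of(w,s);cv2.imwrite("pics/w3.png",w["image"][:,:,::-1])
go(638.5,93.8,156.5,0)
for d in silhouettes(w,"flask"):
    m=d["pixels"].astype(float);print(round(d["confidence"],2),d["centre"],m.sum(),fit("flask",[(w,T,m)],s["eef_pos"][:2],s["eef_pos"][2]-107.5))
for n in("scene","top"):
    p=read_camera(n)
    for d in silhouettes(p,"flask")[:1]:
        m=d["pixels"].astype(float);print(n,round(d["confidence"],2),d["centre"],m.sum(),fit("flask",[(p,p["T"],m)],s["eef_pos"][:2],s["eef_pos"][2]-107.5))
E
```

```text
t: 6.65
eef_pos: [501.0, 46.7, 203.8]
ee_rot: [0.002, 0.707, 0.707, 0.001]
ft_force: [0.7, -0.0, -0.5]
finger_gap: 32.2
gripper_force: 30.7
t: 7.15
eef_pos: [637.9, 92.7, 200.6]
ee_rot: [-0.0, 0.706, 0.708, 0.0]
ft_force: [0.5, -0.0, -1.0]
finger_gap: 32.1
gripper_force: 30.7
t: 7.45
eef_pos: [636.4, 91.6, 201.5]
ee_rot: [0.0, 0.706, 0.708, -0.0]
ft_force: [0.0, 0.1, -1.5]
finger_gap: 32.0
gripper_force: 30.7
t 7.5 shift [ 2.3  2.  45.1] roll 0.002 pos [636.5  91.5 201.6] yaw 0.002 gap 32.1 j7 -0.45 F [-0.5 -1.3 -1.9]
0.78 [312.1, 272.4] 19550.0 (array([636.13324085,  91.87701759]), np.float64(0.03632475803620681))
scene 0.78 [304.0, 248.0] 2147.0 (array([632.30423245,  91.03112566]), np.float64(0.1956108386531138))
top 0.74 [302.2, 181.7] 238.0 (array([601.50755053, 109.22969933]), np.float64(4.2988136431043005))
```

View pics/w3.png

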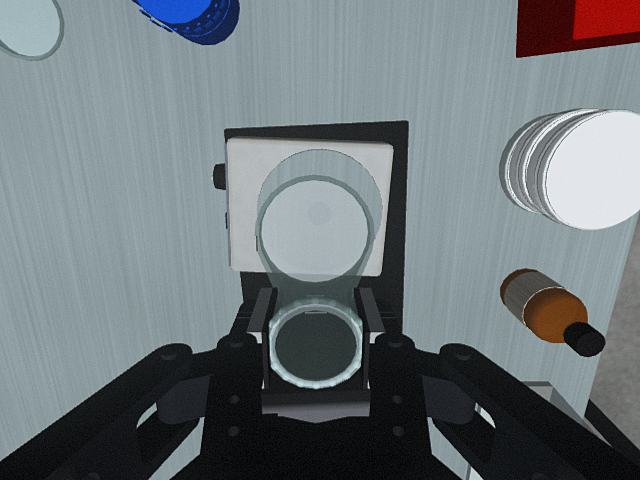

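The flask hangs upright in the pads (neck at (316,342)), over the plate. I lower it gently.

```bash
python3 -m jog '[{"translation":[2,2.3,10],"roll":0,"fingers":1},{"translation":[2,2.3,22],"roll":0,"fingers":1},{"translation":[2,2.3,32],"roll":0,"fingers":1},{"translation":[2,2.3,38],"roll":0,"fingers":1},{"translation":[2,2.3,40],"roll":0,"fingers":1}]'
python3 -m jog '[{"translation":[0,0,1],"roll":0,"fingers":1},{"translation":[0,0,2],"roll":0,"fingers":1},{"translation":[0,0,2],"roll":0,"fingers":1}]'
python3 -m jog '[{"translation":[0,0,1],"roll":0,"fingers":1},{"translation":[0,0,2],"roll":0,"fingers":1},{"translation":[0,0,2],"roll":0,"fingers":1}]'
```

```text
t: 8.25
eef_pos: [639.2, 93.9, 160.0]
ee_rot: [-0.001, 0.706, 0.708, -0.001]
ft_force: [0.5, -0.2, -1.9]
finger_gap: 31.8
gripper_force: 30.7
t: 8.55
eef_pos: [639.8, 94.0, 159.6]
ee_rot: [0.0, 0.706, 0.708, 0.0]
ft_force: [-0.7, -0.2, -1.6]
finger_gap: 31.9
gripper_force: 30.7
t: 8.85
eef_pos: [639.6, 94.0, 157.3]
ee_rot: [0.0, 0.706, 0.708, 0.0]
ft_force: [1.0, 0.0, -0.8]
finger_gap: 32.2
gripper_force: 30.7
```

```bash
python3 -m jog '[{"translation":[0,0,0.5],"roll":0,"fingers":1},{"translation":[0,0,1],"roll":0,"fingers":1},{"translation":[0,0,1],"roll":0,"fingers":1}]' |grep -E "eef_pos|ft_f"
python3 -m jog '[{"translation":[0,0,0.5],"roll":0,"fingers":1},{"translation":[0,0,1],"roll":0,"fingers":1},{"translation":[0,0,1],"roll":0,"fingers":1}]'|grep -E "eef_pos|ft_f"
python3 -m jog '[{"translation":[0,0,0],"roll":0,"fingers":1},{"translation":[0,0,0],"roll":0,"fingers":1}]'|grep -E "eef_pos|ft_f"
```

```text
eef_pos: [639.7, 94.1, 156.9]
ft_force: [-3.1, -1.7, 6.9]
eef_pos: [639.8, 94.2, 156.9]
ft_force: [-7.7, -1.6, 17.8]
eef_pos: [639.8, 94.3, 156.9]
ft_force: [-8.0, -1.1, 18.5]
```

```bash
python3 -m jog '[{"translation":[0,0,-1],"roll":0,"fingers":1},{"translation":[0,0,-1],"roll":0,"fingers":1}]'|grep -E "eef_pos|ft_f"
python3 -m jog '[{"translation":[0,0,0],"roll":0,"fingers":0.1},{"translation":[0,0,0],"roll":0,"fingers":-0.2},{"translation":[0,0,0],"roll":0,"fingers":-0.5},{"translation":[0,0,0],"roll":0,"fingers":-1},{"translation":[0,0,0],"roll":0,"fingers":-1}]'
python3 -m jog '[{"translation":[0,0,-20],"roll":0,"fingers":-1},{"translation":[0,0,-60],"roll":0,"fingers":-1},{"translation":[0,0,-100],"roll":0,"fingers":-1},{"translation":[0,0,-140],"roll":0,"fingers":-1},{"translation":[0,0,-140],"roll":0,"fingers":-1}]'
python3 - <<'E'
from h import *
s=read_state();w=read_camera("wrist");T=T_of(w,s);cv2.imwrite("pics/w4.png",w["image"][:,:,::-1])
for d in silhouettes(w,"flask"):
    m=d["pixels"].astype(float);print(round(d["confidence"],2),d["centre"],m.sum(),fit("flask",[(w,T,m)],(638,94),49))
go(396,-188.5,180,0)
E
```

```text
eef_pos: [639.9, 94.1, 156.9]
ft_force: [-2.9, 0.5, 7.6]
t: 10.35
eef_pos: [639.6, 94.0, 156.2]
ee_rot: [-0.0, 0.706, 0.708, -0.0]
ft_force: [0.4, 1.1, -0.2]
finger_gap: 85.4
gripper_force: 0.0
t: 10.85
eef_pos: [641.6, 94.9, 302.2]
ee_rot: [0.002, 0.706, 0.708, 0.003]
ft_force: [0.3, 0.2, -0.8]
finger_gap: 85.6
gripper_force: 0.0
0.71 [305.5, 199.5] 5611.0 (array([638.58409348,  93.6669658 ]), np.float64(0.032765471185801))
t 10.95 shift [-282.1 -244.7  116.7] roll 0.002 pos [639.9  94.  297.1] yaw 0.002 gap 85.2 j7 -0.41 F [-0.1 -0.7 -1.1]
```

```bash
python3 -m jog '[{"translation":[-30,-26,0],"roll":0,"fingers":-1},{"translation":[-65,-57,0],"roll":0,"fingers":-1},{"translation":[-98,-85,0],"roll":0,"fingers":-1},{"translation":[-130,-113,0],"roll":0,"fingers":-1},{"translation":[-163,-141,0],"roll":0,"fingers":-1}]'|grep eef_pos
python3 -m jog '[{"translation":[-33,-28,20],"roll":0,"fingers":-1},{"translation":[-66,-57,40],"roll":0,"fingers":-1},{"translation":[-99,-85,70],"roll":0,"fingers":-1},{"translation":[-119,-104,110],"roll":0,"fingers":-1},{"translation":[-119,-104,115],"roll":0,"fingers":-1}]'|grep eef_pos
python3 -m jog '[{"translation":[0,0,0],"roll":0,"fingers":-1}]'|grep eef_pos
python3 - <<'E'
from h import *
s=read_state();w=read_camera("wrist");T=T_of(w,s);cv2.imwrite("pics/w5.png",w["image"][:,:,::-1])
for d in silhouettes(w,"funnel"):
    m=d["pixels"].astype(float);print(round(d["confidence"],2),d["centre"],m.sum(),fit("funnel",[(w,T,m)],(396,-188),31))
go(396,-188.5,64,0)
E
```

```text
eef_pos: [497.0, -70.5, 294.9]
eef_pos: [389.7, -190.1, 176.7]
eef_pos: [393.8, -188.2, 179.7]
0.75 [317.7, 239.3] 6320.0 (array([ 395.40411422, -188.41658491]), np.float64(0.05442727724000993))
t 12.15 shift [ -0.7  -0.  117.6] roll 0.003 pos [ 396.  -187.8  181.6] yaw 0.003 gap 85.3 j7 0.25 F [-0.5 -0.2 -0.4]
```

View pics/w5.png

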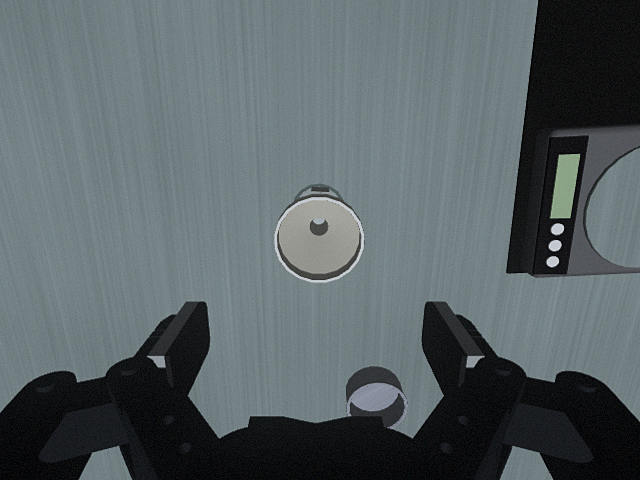

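The funnel mouth at (319,238) is centred between the fingers. I descend and close gently.

```bash
python3 -m jog '[{"translation":[-0.5,-0.3,30],"roll":0,"fingers":-1},{"translation":[-0.5,-0.3,65],"roll":0,"fingers":-1},{"translation":[-0.5,-0.3,95],"roll":0,"fingers":-1},{"translation":[-0.5,-0.3,112],"roll":0,"fingers":-1},{"translation":[-0.5,-0.3,117],"roll":0,"fingers":-1}]' 20
python3 -m jog '[{"translation":[0,0,0],"roll":0,"fingers":-1},{"translation":[0,0,0],"roll":0,"fingers":-0.6},{"translation":[0,0,0],"roll":0,"fingers":-0.4},{"translation":[0,0,0],"roll":0,"fingers":-0.2},{"translation":[0,0,0],"roll":0,"fingers":-0.1}]'
python3 -m jog '[{"translation":[0,0,0],"roll":0,"fingers":0.1},{"translation":[0,0,0],"roll":0,"fingers":0.1},{"translation":[0,0,0],"roll":0,"fingers":0.1}]'
```

```text
t: 12.65
eef_pos: [395.5, -188.0, 63.5]
ee_rot: [-0.001, 0.706, 0.708, 0.0]
ft_force: [-0.1, -0.2, -0.0]
finger_gap: 85.3
gripper_force: 0.0
t: 13.15
eef_pos: [395.7, -189.2, 65.2]
ee_rot: [0.001, 0.706, 0.708, 0.0]
ft_force: [1.3, 1.1, 8.9]
finger_gap: 59.6
gripper_force: 21.6
t: 13.45
eef_pos: [395.7, -189.2, 65.2]
ee_rot: [0.001, 0.706, 0.708, 0.0]
ft_force: [-0.3, 1.3, 8.3]
finger_gap: 59.2
gripper_force: 21.6
```

```bash
python3 -m jog '[{"translation":[0,0,-5],"roll":0,"fingers":0.1},{"translation":[0,0,-15],"roll":0,"fingers":0.1},{"translation":[0,0,-30],"roll":0,"fingers":0.1},{"translation":[0,0,-50],"roll":0,"fingers":0.1},{"translation":[0,0,-70],"roll":0,"fingers":0.1}]'
python3 - <<'E'
from h import *
p=read_camera("scene")
cv2.imwrite("pics/s5.png",cv2.resize(p["image"][100:320,140:440],None,fx=2,fy=2,interpolation=cv2.INTER_CUBIC)[:,:,::-1])
for n in("funnel","beaker"): print(n,[(round(d["confidence"],2),d["centre"],int(d["pixels"].sum())) for d in silhouettes(p,n)])
s=read_state();w=read_camera("wrist");T=T_of(w,s)
for d in silhouettes(w,"funnel")[:1]:
    m=d["pixels"].astype(float);print(d["confidence"],fit("funnel",[(w,T,m)],s["eef_pos"][:2],s["eef_pos"][2]-34))
go(638.6,93.7,260,0)
E
```

```text
t: 13.95
eef_pos: [394.7, -188.8, 135.7]
ee_rot: [-0.0, 0.706, 0.708, 0.0]
ft_force: [-0.7, -0.1, -0.4]
finger_gap: 59.3
gripper_force: 21.7
funnel [(0.87, [265.0, 157.1], 385)]
beaker [(0.97, [268.8, 195.8], 582), (0.49, [465.7, 302.5], 1445)]
0.84 (array([ 395.51634957, -188.21650449]), np.float64(0.05182033707337683))
t 14.2 shift [ 282.3  244.4 -125.5] roll 0.002 pos [ 394.7 -189.   134.5] yaw 0.002 gap 59.2 j7 0.21 F [-0.1 -1.  -0.4]
```

View pics/s5.png

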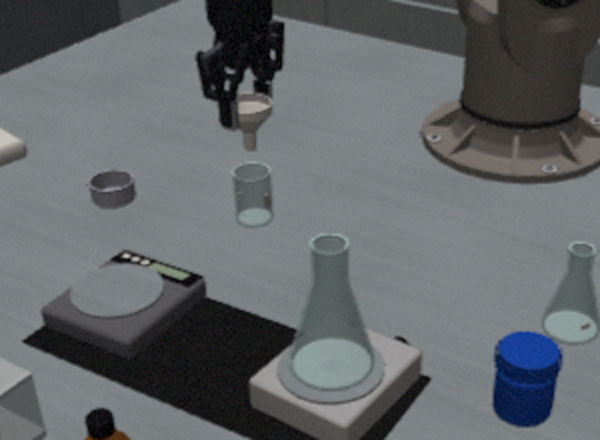

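The funnel hangs straight (crop (252,115)), the beaker stands undisturbed at (253,195), and the flask is centred on the plate at (330,365). I carry the funnel over.

```bash
python3 -m jog '[{"translation":[5,5,-25],"roll":0,"fingers":0.1},{"translation":[22,19,-55],"roll":0,"fingers":0.1},{"translation":[47,40,-85],"roll":0,"fingers":0.1},{"translation":[75,65,-110],"roll":0,"fingers":0.1},{"translation":[105,91,-126],"roll":0,"fingers":0.1}]'|grep eef_pos
python3 -m jog '[{"translation":[28,25,0],"roll":0,"fingers":0.1},{"translation":[60,52,0],"roll":0,"fingers":0.1},{"translation":[95,82,0],"roll":0,"fingers":0.1},{"translation":[125,108,0],"roll":0,"fingers":0.1},{"translation":[145,125,0],"roll":0,"fingers":0.1}]'|grep eef_pos
python3 -m jog '[{"translation":[15,13,0],"roll":0,"fingers":0.1},{"translation":[25,22,0],"roll":0,"fingers":0.1},{"translation":[32,28,0],"roll":0,"fingers":0.1},{"translation":[32,28,0],"roll":0,"fingers":0.1},{"translation":[32,28,0],"roll":0,"fingers":0.1}]'|grep eef_pos
python3 - <<'E'
from h import *
go(638.6,93.7,260,0)
p=read_camera("scene")
cv2.imwrite("pics/s6.png",cv2.resize(p["image"][130:320,200:420],None,fx=2.7,fy=2.7,interpolation=cv2.INTER_CUBIC)[:,:,::-1])
s=read_state();w=read_camera("wrist");T=T_of(w,s)
for d in silhouettes(w,"funnel")[:1]:
    m=d["pixels"].astype(float);print(d["confidence"],fit("funnel",[(w,T,m)],s["eef_pos"][:2],s["eef_pos"][2]-34))
go(638.6,93.7,260,0)
E
```

```text
eef_pos: [486.5, -83.0, 261.7]
eef_pos: [611.3, 64.2, 259.0]
eef_pos: [638.0, 92.8, 260.2]
t 15.7 shift [0.9 0.6 0.1] roll 0.001 pos [638.   92.8 260.2] yaw 0.001 gap 59.3 j7 -0.42 F [-0.5 -0.2 -0.2]
0.74 (array([638.00010809,  93.73668751]), np.float64(0.046013551764589156))
t 15.85 shift [1.2 0.5 0.6] roll 0.001 pos [638.1  92.5 260.6] yaw 0.001 gap 58.9 j7 -0.42 F [-0.9  0.9  0.7]
```

View pics/s6.png

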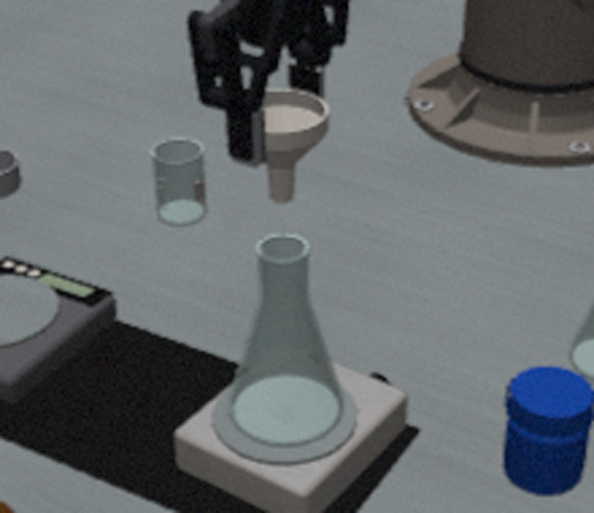

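The stem at crop (281,190) lines up with the flask's mouth at (284,245). I lower it in.

```bash
python3 -m jog '[{"translation":[0.3,0.5,10],"roll":0,"fingers":0.1},{"translation":[0.3,0.5,22],"roll":0,"fingers":0.1},{"translation":[0.3,0.5,34],"roll":0,"fingers":0.1},{"translation":[0.3,0.5,42],"roll":0,"fingers":0.1},{"translation":[0.3,0.5,48],"roll":0,"fingers":0.1}]'|grep -E "eef_pos|ft_f"
python3 -m jog '[{"translation":[0,0,4],"roll":0,"fingers":0.1},{"translation":[0,0,8],"roll":0,"fingers":0.1},{"translation":[0,0,12],"roll":0,"fingers":0.1},{"translation":[0,0,14],"roll":0,"fingers":0.1},{"translation":[0,0,14],"roll":0,"fingers":0.1}]'|grep -E "eef_pos|ft_f"
python3 -m jog '[{"translation":[0,0,1],"roll":0,"fingers":0.1},{"translation":[0,0,2],"roll":0,"fingers":0.1},{"translation":[0,0,2],"roll":0,"fingers":0.1}]'|grep -E "eef_pos|ft_f"
```

```text
eef_pos: [638.5, 93.7, 211.0]
ft_force: [0.6, 0.1, 0.3]
eef_pos: [638.8, 93.8, 198.2]
ft_force: [-0.2, 0.5, -1.2]
eef_pos: [638.8, 93.8, 196.3]
ft_force: [0.2, 0.3, -0.9]
```

```bash
python3 -m jog '[{"translation":[0,0,0.7],"roll":0,"fingers":0.1},{"translation":[0,0,1.5],"roll":0,"fingers":0.1},{"translation":[0,0,1.5],"roll":0,"fingers":0.1}]'|grep -E "eef_pos|ft_f"
python3 -m jog '[{"translation":[0,0,0.5],"roll":0,"fingers":0.1},{"translation":[0,0,1],"roll":0,"fingers":0.1},{"translation":[0,0,1],"roll":0,"fingers":0.1}]'|grep -E "eef_pos|ft_f"
python3 -c "
from h import *
s=read_state();w=read_camera('wrist');T=T_of(w,s)
for d in silhouettes(w,'funnel')[:1]:
    m=d['pixels'].astype(float)
    for z in (157,159,161,163,165): print(z,fit('funnel',[(w,T,m)],s['eef_pos'][:2],z))
"
```

```text
eef_pos: [638.8, 93.8, 194.7]
ft_force: [-1.2, -0.5, -0.3]
eef_pos: [638.8, 93.8, 193.7]
ft_force: [0.5, 0.1, -0.9]
157 (array([638.68930029,  93.87802696]), np.float64(0.01966022032017283))
159 (array([638.7204807 ,  94.48897279]), np.float64(0.04972729276176979))
161 (array([638.92422045,  95.17210186]), np.float64(0.08246066028850933))
163 (array([638.9016016 ,  95.82810333]), np.float64(0.11667956331264928))
165 (array([638.87468134,  96.53126293]), np.float64(0.15261920503295315))
```

```bash
for i in 1; do python3 -m jog '[{"translation":[0,0,0.4],"roll":0,"fingers":0.1},{"translation":[0,0,0.8],"roll":0,"fingers":0.1},{"translation":[0,0,0.8],"roll":0,"fingers":0.1}]'|grep -E "eef_pos|ft_f"; done
python3 -m jog '[{"translation":[0,0,0.4],"roll":0,"fingers":0.1},{"translation":[0,0,0.8],"roll":0,"fingers":0.1},{"translation":[0,0,0.8],"roll":0,"fingers":0.1}]'|grep -E "eef_pos|ft_f"
```

```text
eef_pos: [638.9, 93.8, 193.0]
ft_force: [0.6, 0.5, 0.7]
eef_pos: [639.1, 93.8, 192.6]
ft_force: [-0.4, -0.9, 4.4]
```

```bash
python3 -m jog '[{"translation":[0,0,0],"roll":0,"fingers":-0.5},{"translation":[0,0,0],"roll":0,"fingers":-0.7},{"translation":[0,0,0],"roll":0,"fingers":-1},{"translation":[0,0,0],"roll":0,"fingers":-1}]'
python3 -m jog '[{"translation":[0,0,-10],"roll":0,"fingers":-1},{"translation":[0,0,-40],"roll":0,"fingers":-1},{"translation":[0,0,-80],"roll":0,"fingers":-1},{"translation":[0,0,-110],"roll":0,"fingers":-1},{"translation":[0,0,-110],"roll":0,"fingers":-1}]' | grep eef
python3 - <<'E'
from h import *
s=read_state();w=read_camera("wrist");T=T_of(w,s)
for d in silhouettes(w,"funnel")[:1]:
    m=d["pixels"].astype(float);print(d["confidence"],fit("funnel",[(w,T,m)],(638.6,94),159))
p=read_camera("scene")
a=cv2.resize(p["image"][170:320,230:400],(510,450),interpolation=cv2.INTER_CUBIC);b=cv2.resize(w["image"],(290,218))
o=np.zeros((450,800,3),np.uint8);o[:,:510]=a;o[:218,510:]=b;cv2.imwrite("pics/s7.png",o[:,:,::-1])
go(453.3,-382,150,0.1)
E
```

```text
t: 18.85
eef_pos: [638.8, 93.8, 192.1]
ee_rot: [-0.0, 0.706, 0.708, -0.0]
ft_force: [0.2, 0.2, -0.7]
finger_gap: 85.7
gripper_force: 0.0
eef_pos: [640.4, 94.6, 307.7]
0.74 (array([638.65203915,  94.48040724]), np.float64(0.06605229385721322))
t 19.5 shift [-475.3 -186.3  152.3] roll -0.098 pos [638.6  93.7 302.2] yaw 0.002 gap 85.6 j7 -0.41 F [ 0.1 -0.1 -1.1]
```

View pics/s7.png

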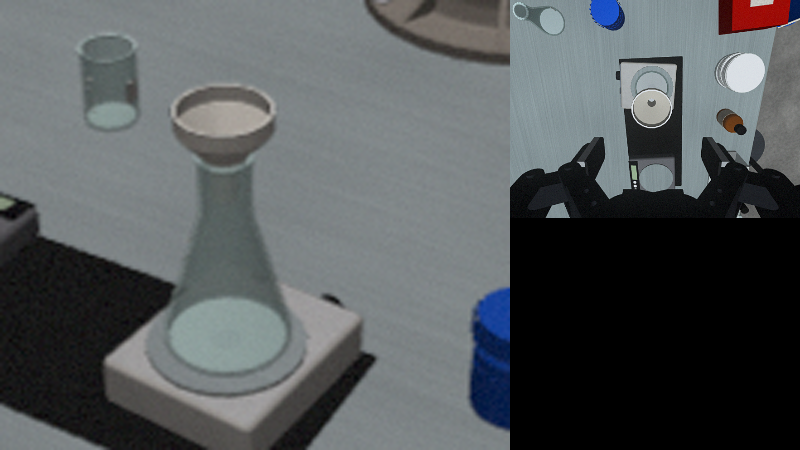

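The funnel is seated upright in the flask's mouth at (223,115). Next, the dish.

```bash
python3 -m jog '[{"translation":[-40,-15,0],"roll":0,"fingers":-1},{"translation":[-85,-33,0],"roll":0,"fingers":-1},{"translation":[-130,-51,0],"roll":0,"fingers":-1},{"translation":[-175,-69,0],"roll":0,"fingers":-1},{"translation":[-220,-86,0],"roll":0,"fingers":-1}]'|grep eef_pos
python3 -m jog '[{"translation":[-45,-18,0],"roll":0,"fingers":-1},{"translation":[-90,-36,0],"roll":0,"fingers":-1},{"translation":[-135,-54,0],"roll":0,"fingers":-1},{"translation":[-180,-72,10],"roll":0,"fingers":-1},{"translation":[-220,-88,30],"roll":0,"fingers":-1}]'|grep eef_pos
python3 -m jog '[{"translation":[-20,-8,40],"roll":0,"fingers":-1},{"translation":[-35,-12,80],"roll":0,"fingers":-1},{"translation":[-35,-12,120],"roll":0,"fingers":-1},{"translation":[-35,-12,120],"roll":0,"fingers":-1},{"translation":[-35,-12,120],"roll":0,"fingers":-1}]'|grep eef_pos
python3 - <<'E'
from h import *
s=read_state();w=read_camera("wrist");T=T_of(w,s)
for d in silhouettes(w,"dish"):
    m=d["pixels"].astype(float);print(d["confidence"],d["centre"],m.sum(),fit("dish",[(w,T,m)],(453,-382),0))
go(453.3,-382,3,0)
E
```

```text
eef_pos: [551.7, -128.0, 301.3]
eef_pos: [464.5, -348.9, 272.2]
eef_pos: [453.7, -380.9, 152.2]
0.64 [314.3, 222.4] 5014.0 (array([ 453.29148754, -382.26585265]), np.float64(0.035060262637164955))
t 21.1 shift [ -0.2  -1.9 151.2] roll 0.003 pos [ 454.9 -381.7  154.2] yaw 0.003 gap 85.2 j7 0.47 F [-0.1 -0.2  0.2]
```

```bash
python3 -m jog '[{"translation":[-0.5,-1,40],"roll":0,"fingers":-1},{"translation":[-0.5,-1,80],"roll":0,"fingers":-1},{"translation":[-0.5,-1,115],"roll":0,"fingers":-1},{"translation":[-0.5,-1,135],"roll":0,"fingers":-1},{"translation":[-0.5,-1,146],"roll":0,"fingers":-1}]' 20 | grep -E "eef_pos|ft_f"
python3 -m jog '[{"translation":[0,0,0],"roll":0,"fingers":-1},{"translation":[0,0,1],"roll":0,"fingers":-0.6},{"translation":[0,0,1],"roll":0,"fingers":-0.4},{"translation":[0,0,1],"roll":0,"fingers":-0.2},{"translation":[0,0,1],"roll":0,"fingers":-0.1}]'
python3 -m jog '[{"translation":[0,0,0],"roll":0,"fingers":0.1},{"translation":[0,0,0],"roll":0,"fingers":0.1},{"translation":[0,0,0],"roll":0,"fingers":0.1}]'
python3 -m jog '[{"translation":[0,0,-5],"roll":0,"fingers":0.1},{"translation":[0,0,-15],"roll":0,"fingers":0.1},{"translation":[0,0,-35],"roll":0,"fingers":0.1},{"translation":[0,0,-55],"roll":0,"fingers":0.1},{"translation":[0,0,-70],"roll":0,"fingers":0.1}]'
python3 -c "
from h import *
go(651.3,-177.1,110,0)"
```

```text
eef_pos: [453.4, -382.1, 6.3]
ft_force: [1.0, -0.1, 0.7]
t: 22.1
eef_pos: [453.6, -382.6, 6.9]
ee_rot: [0.001, 0.706, 0.708, 0.0]
ft_force: [-0.7, 1.8, 9.6]
finger_gap: 57.3
gripper_force: 19.6
t: 22.4
eef_pos: [453.6, -382.6, 6.9]
ee_rot: [0.001, 0.706, 0.708, 0.0]
ft_force: [-0.9, 0.7, 9.1]
finger_gap: 57.4
gripper_force: 19.6
t: 22.9
eef_pos: [453.2, -382.4, 77.4]
ee_rot: [0.001, 0.706, 0.708, 0.0]
ft_force: [-0.7, -0.1, -0.1]
finger_gap: 57.1
gripper_force: 21.8
t 22.9 shift [204.9 198.5 -32.6] roll 0.002 pos [ 453.2 -382.4   77.4] yaw 0.002 gap 57.1 j7 0.43 F [-0.7 -0.1 -0.1]
```

```bash
python3 -m jog '[{"translation":[10,10,-20],"roll":0,"fingers":0.1},{"translation":[35,33,-40],"roll":0,"fingers":0.1},{"translation":[62,60,-53],"roll":0,"fingers":0.1},{"translation":[90,87,-53],"roll":0,"fingers":0.1},{"translation":[118,114,-53],"roll":0,"fingers":0.1}]'|grep eef_pos
python3 -m jog '[{"translation":[28,27,0],"roll":0,"fingers":0.1},{"translation":[55,53,0],"roll":0,"fingers":0.1},{"translation":[75,72,0],"roll":0,"fingers":0.1},{"translation":[87,84,0],"roll":0,"fingers":0.1},{"translation":[87,84,0],"roll":0,"fingers":0.1}]'|grep eef_pos
python3 - <<'E'
from h import *
s=read_state();w=read_camera("wrist");T=T_of(w,s);cv2.imwrite("pics/w8.png",w["image"][:,:,::-1])
for d in silhouettes(w,"dish")[:2]:
    m=d["pixels"].astype(float);print(d["confidence"],d["centre"],m.sum(),fit("dish",[(w,T,m)],s["eef_pos"][:2],s["eef_pos"][2]-6.9))
go(651.3,-177.1,53,0)
E
```

```text
eef_pos: [567.7, -262.9, 129.7]
eef_pos: [651.7, -174.3, 128.6]
0.74 [314.2, 316.7] 19337.0 (array([ 651.54595854, -173.97067203]), np.float64(0.02261721154304407))
t 24.0 shift [ 0.4  1.5 75.3] roll 0.002 pos [ 649.8 -177.5  128.3] yaw 0.002 gap 57.1 j7 0.01 F [ 0.2 -1.3 -0. ]
```

View pics/w8.png

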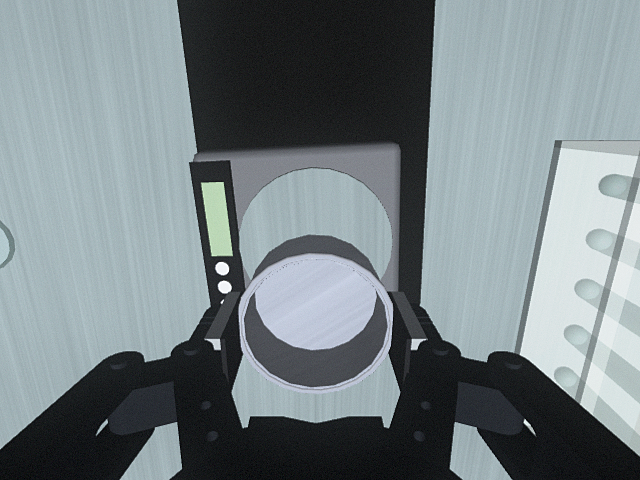

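The dish sits level in the pads at (316,320), over the pan. I lower it.

```bash
python3 -m jog '[{"translation":[0.4,1.3,15],"roll":0,"fingers":0.1},{"translation":[0.4,1.3,35],"roll":0,"fingers":0.1},{"translation":[0.4,1.3,55],"roll":0,"fingers":0.1},{"translation":[0.4,1.3,67],"roll":0,"fingers":0.1},{"translation":[0.4,1.3,71],"roll":0,"fingers":0.1}]'|grep -E "eef_pos|ft_f"
python3 -m jog '[{"translation":[0,0,1],"roll":0,"fingers":0.1},{"translation":[0,0,2],"roll":0,"fingers":0.1},{"translation":[0,0,2],"roll":0,"fingers":0.1}]'|grep -E "eef_pos|ft_f"
python3 -m jog '[{"translation":[0,0,0.5],"roll":0,"fingers":0.1},{"translation":[0,0,1],"roll":0,"fingers":0.1},{"translation":[0,0,1],"roll":0,"fingers":0.1}]'|grep -E "eef_pos|ft_f"
python3 -m jog '[{"translation":[0,0,0.4],"roll":0,"fingers":0.1},{"translation":[0,0,0.8],"roll":0,"fingers":0.1},{"translation":[0,0,0.8],"roll":0,"fingers":0.1}]'|grep -E "eef_pos|ft_f"
```

```text
eef_pos: [650.4, -177.0, 55.4]
ft_force: [0.2, -0.9, -1.2]
eef_pos: [652.0, -176.4, 55.9]
ft_force: [-0.8, -0.9, -1.5]
eef_pos: [651.7, -176.3, 54.4]
ft_force: [-0.2, 0.5, -0.3]
eef_pos: [651.6, -176.2, 53.3]
ft_force: [0.1, -0.2, -0.3]
```

```bash
python3 -m jog '[{"translation":[-0.7,0,0.4],"roll":0,"fingers":0.1},{"translation":[-0.7,0,0.8],"roll":0,"fingers":0.1},{"translation":[-0.7,0,0.8],"roll":0,"fingers":0.1}]'|grep -E "eef_pos|ft_f"
python3 -m jog '[{"translation":[0,0,0.4],"roll":0,"fingers":0.1},{"translation":[0,0,0.4],"roll":0,"fingers":0.1},{"translation":[0,0,0.4],"roll":0,"fingers":0.1}]'|grep -E "eef_pos|ft_f"
```

```text
eef_pos: [651.8, -176.9, 53.0]
ft_force: [-1.7, 1.2, 4.7]
eef_pos: [651.8, -176.9, 53.0]
ft_force: [-4.9, 1.1, 11.0]
```

Contact. I release, rise, check, and head for the jar.

```bash
python3 -m jog '[{"translation":[0,0,-0.4],"roll":0,"fingers":-0.5},{"translation":[0,0,-0.4],"roll":0,"fingers":-0.7},{"translation":[0,0,-0.4],"roll":0,"fingers":-1},{"translation":[0,0,-0.4],"roll":0,"fingers":-1}]' | grep -E "gap|eef"
python3 -m jog '[{"translation":[0,0,-20],"roll":0,"fingers":-1},{"translation":[0,0,-60],"roll":0,"fingers":-1},{"translation":[0,0,-105],"roll":0,"fingers":-1},{"translation":[0,0,-150],"roll":0,"fingers":-1},{"translation":[0,0,-195],"roll":0,"fingers":-1}]' | grep eef
python3 -m jog '[{"translation":[0,0,-30],"roll":0,"fingers":-1},{"translation":[0,0,-50],"roll":0,"fingers":-1},{"translation":[0,0,-50],"roll":0,"fingers":-1},{"translation":[0,0,-50],"roll":0,"fingers":-1}]' | grep eef
python3 - <<'E'
from h import *
s=read_state();w=read_camera("wrist");T=T_of(w,s);cv2.imwrite("pics/w9.png",w["image"][:,:,::-1])
for k,x,z in(("dish",(651,-177),46),("funnel",(638.6,94),159)):
  for d in silhouettes(w,k)[:1]:
    m=d["pixels"].astype(float);print(k,d["confidence"],d["centre"],m.sum(),fit(k,[(w,T,m)],x,z))
go(515,371,300,0)
E
```

```text
eef_pos: [651.6, -177.0, 52.5]
finger_gap: 85.4
eef_pos: [651.4, -176.9, 249.5]
eef_pos: [651.6, -177.0, 297.5]
dish 0.65 [316.0, 191.4] 2764.0 (array([ 651.58865663, -176.72121526]), np.float64(0.027133168752305554))
t 27.45 shift [ 548.2 -135.1   -3.2] roll 0.002 pos [ 651.2 -176.9  296.3] yaw 0.002 gap 85.8 j7 0.06 F [-0.  -0.2  0.2]
```

View pics/w9.png

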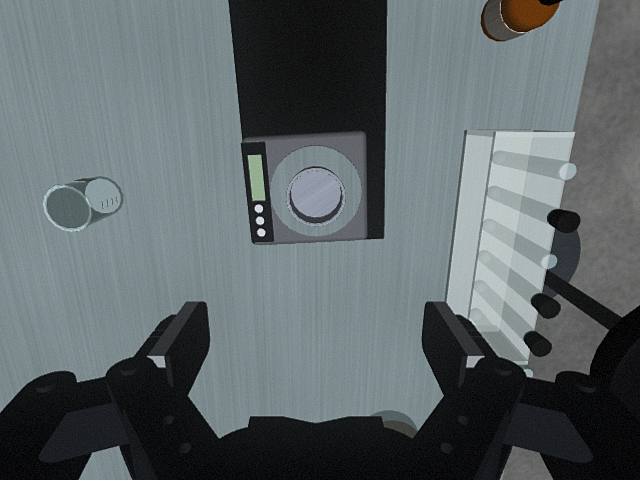

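The dish is centred on the pan at (316,193). Now to the jar.

```bash
python3 -m jog '[{"translation":[30,-15,0],"roll":0,"fingers":-1},{"translation":[75,-30,0],"roll":0,"fingers":-1},{"translation":[122,-45,0],"roll":0,"fingers":-1},{"translation":[168,-60,0],"roll":0,"fingers":-1},{"translation":[214,-75,0],"roll":0,"fingers":-1}]'|grep eef_pos
python3 -m jog '[{"translation":[47,-14,0],"roll":0,"fingers":-1},{"translation":[94,-28,0],"roll":0,"fingers":-1},{"translation":[140,-42,0],"roll":0,"fingers":-1},{"translation":[187,-55,0],"roll":0,"fingers":-1},{"translation":[234,-60,0],"roll":0,"fingers":-1}]'|grep eef_pos
python3 -m jog '[{"translation":[47,0,0],"roll":0,"fingers":-1},{"translation":[85,0,20],"roll":0,"fingers":-1},{"translation":[100,0,60],"roll":0,"fingers":-1},{"translation":[100,0,80],"roll":0,"fingers":-1},{"translation":[100,0,80],"roll":0,"fingers":-1}]'|grep eef_pos
python3 - <<'E'
from h import *
s=read_state();w=read_camera("wrist");T=T_of(w,s);cv2.imwrite("pics/w10.png",w["image"][:,:,::-1])
for d in silhouettes(w,"jar"):
    m=d["pixels"].astype(float);c=np.mean(w["image"][d["pixels"]],0).round();print(d["confidence"],d["centre"],m.sum(),c,fit("jar",[(w,T,m)],back(d["centre"],50,w,T)[:2],0))
go(514.5,370.6,25,0)
E
```

```text
eef_pos: [575.1, 38.5, 296.8]
eef_pos: [514.3, 272.4, 297.2]
eef_pos: [513.9, 370.1, 213.7]
0.63 [347.8, 327.8] 4845.0 [ 21.  55. 137.] (array([545.47906708, 255.4899797 ]), np.float64(0.06669580525708735))
0.56 [316.0, 216.4] 4925.0 [39. 41. 44.] (array([514.81546348, 369.29976101]), np.float64(0.04439852692345974))
t 29.05 shift [ 1.000e-01 -1.000e+00  1.927e+02] roll 0.002 pos [515.7 370.5 217.7] yaw 0.002 gap 85.3 j7 -0.94 F [-0.2  0.2  0.3]
```

View pics/w10.png

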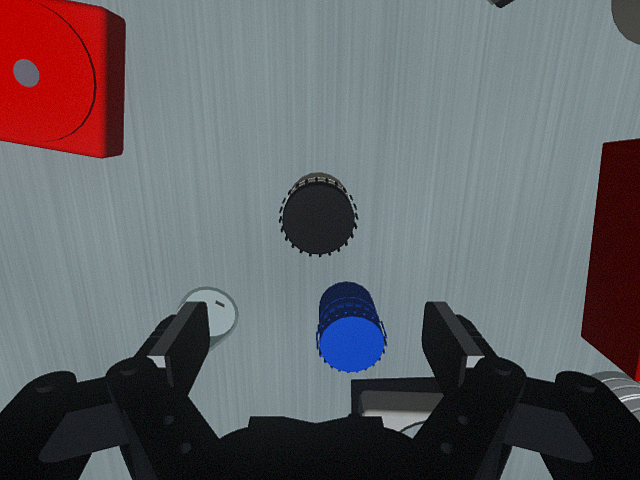

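The black-capped jar at (318,215) lies between the fingers and the blue look-alike at (350,330) is clear of them. I descend.

```bash
python3 -m jog '[{"translation":[-0.7,-0.7,40],"roll":0,"fingers":-1},{"translation":[-0.7,-0.7,85],"roll":0,"fingers":-1},{"translation":[-0.7,-0.7,130],"roll":0,"fingers":-1},{"translation":[-0.7,-0.7,170],"roll":0,"fingers":-1},{"translation":[-0.7,-0.7,190],"roll":0,"fingers":-1}]' 30 | grep -E "eef_pos|ft_f"
python3 -m jog '[{"translation":[0,0,0],"roll":0,"fingers":-1},{"translation":[0,0,0],"roll":0,"fingers":-0.6},{"translation":[0,0,0],"roll":0,"fingers":-0.4},{"translation":[0,0,0],"roll":0,"fingers":-0.2},{"translation":[0,0,0],"roll":0,"fingers":0.1}]'
python3 -m jog '[{"translation":[0,0,0],"roll":0,"fingers":0.2},{"translation":[0,0,0],"roll":0,"fingers":0.2},{"translation":[0,0,0],"roll":0,"fingers":0.2}]'|grep -E "eef_pos|ft_f|for|gap"
python3 -m jog '[{"translation":[0,0,-5],"roll":0,"fingers":0.2},{"translation":[0,0,-20],"roll":0,"fingers":0.2},{"translation":[0,0,-50],"roll":0,"fingers":0.2},{"translation":[0,0,-85],"roll":0,"fingers":0.2},{"translation":[0,0,-120],"roll":0,"fingers":0.2}]'
python3 -c "
from h import *
go(645,-41.6,150,0)"
```

```text
eef_pos: [515.1, 369.0, 26.0]
ft_force: [0.1, 0.3, 0.3]
t: 30.05
eef_pos: [516.1, 370.8, 30.1]
ee_rot: [0.0, 0.707, 0.708, 0.002]
ft_force: [-0.8, -1.4, 8.2]
finger_gap: 57.5
gripper_force: 30.5
eef_pos: [516.1, 370.8, 30.1]
ft_force: [-1.1, -1.2, 8.3]
finger_gap: 57.6
gripper_force: 30.5
t: 30.85
eef_pos: [514.7, 370.1, 150.4]
ee_rot: [-0.0, 0.706, 0.708, 0.0]
ft_force: [0.3, 0.8, -2.5]
finger_gap: 57.3
gripper_force: 33.2
t 30.85 shift [-4.120e+02  1.294e+02  3.000e-01] roll 0.002 pos [514.7 370.1 150.4] yaw 0.002 gap 57.3 j7 -0.99 F [ 0.3  0.8 -2.5]
```

The jar is lifted. I route it past the front of the flask and turn the tool so the wrist camera stays clear of the funnel.

```bash
python3 -m jog '[{"translation":[-30,-5,-15],"roll":0,"fingers":0.2},{"translation":[-70,-12,-30],"roll":0,"fingers":0.2},{"translation":[-113,-20,-40],"roll":0,"fingers":0.2},{"translation":[-156,-28,-40],"roll":0,"fingers":0.2},{"translation":[-200,-35,-40],"roll":0,"fingers":0.2}]'|grep eef_pos
python3 -m jog '[{"translation":[-44,3,0],"roll":0,"fingers":0.2},{"translation":[-88,8,0],"roll":0,"fingers":0.2},{"translation":[-132,12,0],"roll":0.1,"fingers":0.2},{"translation":[-175,16,0],"roll":0.22,"fingers":0.2},{"translation":[-205,20,0],"roll":0.34,"fingers":0.2}]'|grep eef_pos
python3 -m jog '[{"translation":[0,0,0],"roll":0.14,"fingers":0.2},{"translation":[0,0,0],"roll":0.28,"fingers":0.2},{"translation":[0,0,0],"roll":0.42,"fingers":0.2},{"translation":[0,0,0],"roll":0.56,"fingers":0.2},{"translation":[0,0,0],"roll":0.7,"fingers":0.2}]'|grep -E "eef_pos|gap"
python3 -c "
from h import *
go(645,-41.6,150,-1.05)"
```

```text
eef_pos: [479.9, 168.7, 189.4]
eef_pos: [500.6, -37.9, 189.2]
eef_pos: [500.8, -34.6, 189.1]
finger_gap: 57.4
t 32.35 shift [121.1  78.6  39.3] roll 0.007 pos [500.8 -34.6 189.1] yaw -1.043 gap 57.4 j7 -1.18 F [ 0.7 -0.4 -2.6]
```

```bash
python3 -m jog '[{"translation":[25,16,5],"roll":0,"fingers":0.2},{"translation":[55,36,15],"roll":0,"fingers":0.2},{"translation":[85,55,25],"roll":0,"fingers":0.2},{"translation":[110,71,35],"roll":0,"fingers":0.2},{"translation":[121,78.5,40],"roll":0,"fingers":0.2}]'|grep eef_pos
python3 -m jog '[{"translation":[0,0,0],"roll":0,"fingers":0.2},{"translation":[0,0,0],"roll":0,"fingers":0.2}]'|grep eef_pos
python3 - <<'E'
from h import *
s=read_state();w=read_camera("wrist");T=T_of(w,s);cv2.imwrite("pics/w11.png",w["image"][:,:,::-1])
for d in silhouettes(w,"jar")[:1]:
    m=d["pixels"].astype(float);print(d["confidence"],d["centre"],m.sum(),fit("jar",[(w,T,m)],s["eef_pos"][:2],s["eef_pos"][2]-30))
go(645,-41.6,34,-1.043)
E
```

```text
eef_pos: [646.7, -40.7, 147.9]
eef_pos: [644.3, -40.9, 148.3]
0.92 [315.2, 338.0] 27241.0 (array([644.48030802, -40.7929654 ]), np.float64(0.15283968585415145))
t 33.15 shift [  0.4   0.8 114.6] roll 0.005 pos [644.1 -41.1 148.6] yaw -1.038 gap 57.4 j7 -1.21 F [ 0.4 -0.1 -2.8]
```

View pics/w11.png

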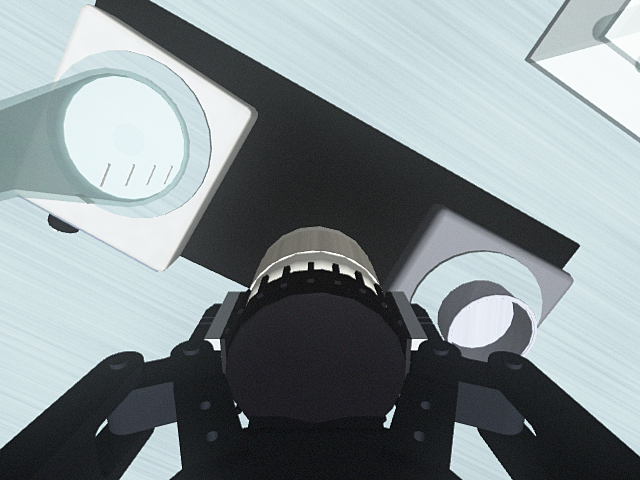

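The jar (cap at (316,350)) hangs upright between stirrer and balance, clear of flask and dish. I lower it.

```bash
python3 -m jog '[{"translation":[0.4,0.8,20],"roll":0,"fingers":0.2},{"translation":[0.4,0.8,45],"roll":0,"fingers":0.2},{"translation":[0.4,0.8,70],"roll":0,"fingers":0.2},{"translation":[0.4,0.8,92],"roll":0,"fingers":0.2},{"translation":[0.4,0.8,104],"roll":0,"fingers":0.2}]'|grep -E "eef_pos|ft_f"
python3 -m jog '[{"translation":[0,0,2],"roll":0,"fingers":0.2},{"translation":[0,0,4],"roll":0,"fingers":0.2},{"translation":[0,0,5],"roll":0,"fingers":0.2},{"translation":[0,0,5],"roll":0,"fingers":0.2}]'|grep -E "eef_pos|ft_f"
python3 -m jog '[{"translation":[0,0,0.7],"roll":0,"fingers":0.2},{"translation":[0,0,1.5],"roll":0,"fingers":0.2},{"translation":[0,0,1.5],"roll":0,"fingers":0.2}]'|grep -E "eef_pos|ft_f"
```

```text
eef_pos: [644.4, -41.7, 42.8]
ft_force: [-1.1, -0.2, -3.3]
eef_pos: [646.0, -41.6, 39.6]
ft_force: [-0.4, -0.2, -2.0]
eef_pos: [645.6, -41.6, 37.2]
ft_force: [0.0, 0.4, -3.7]
```

```bash
python3 -m jog '[{"translation":[0,0,0.7],"roll":0,"fingers":0.2},{"translation":[0,0,1.5],"roll":0,"fingers":0.2},{"translation":[0,0,1.5],"roll":0,"fingers":0.2}]'|grep -E "eef_pos|ft_f"
python3 -m jog '[{"translation":[0,0,0.5],"roll":0,"fingers":0.2},{"translation":[0,0,1],"roll":0,"fingers":0.2},{"translation":[0,0,1],"roll":0,"fingers":0.2}]'|grep -E "eef_pos|ft_f"
python3 -m jog '[{"translation":[0,0,0.4],"roll":0,"fingers":0.2},{"translation":[0,0,0.8],"roll":0,"fingers":0.2},{"translation":[0,0,0.8],"roll":0,"fingers":0.2}]'|grep -E "eef_pos|ft_f"
```

```text
eef_pos: [645.5, -41.6, 35.5]
ft_force: [-0.2, -0.4, -2.5]
eef_pos: [645.5, -41.6, 34.6]
ft_force: [0.1, 0.0, -3.5]
eef_pos: [645.6, -41.5, 34.2]
ft_force: [-2.1, 0.3, 4.8]
```

Contact. I release, rise and check everything.

```bash
python3 -m jog '[{"translation":[0,0,0],"roll":0,"fingers":-0.5},{"translation":[0,0,0],"roll":0,"fingers":-0.7},{"translation":[0,0,0],"roll":0,"fingers":-1},{"translation":[0,0,0],"roll":0,"fingers":-1}]' | grep -E "gap|eef|ft_f"
python3 -m jog '[{"translation":[0,0,-20],"roll":0,"fingers":-1},{"translation":[0,0,-60],"roll":0,"fingers":-1},{"translation":[0,0,-105],"roll":0,"fingers":-1},{"translation":[0,0,-150],"roll":0,"fingers":-1},{"translation":[0,0,-195],"roll":0,"fingers":-1}]' | grep eef
python3 -m jog '[{"translation":[0,0,-45],"roll":0,"fingers":-1},{"translation":[0,0,-70],"roll":0,"fingers":-1},{"translation":[0,0,-70],"roll":0,"fingers":-1},{"translation":[0,0,-70],"roll":0,"fingers":-1}]' | grep eef
python3 - <<'E'
from h import *
s=read_state();w=read_camera("wrist");T=T_of(w,s)
for k,x,z in(("dish",(651,-177),46),("funnel",(638.6,94),159),("jar",(645,-41),4)):
  for d in silhouettes(w,k)[:1]:
    m=d["pixels"].astype(float);print(k,round(d["confidence"],2),d["centre"],m.sum(),fit(k,[(w,T,m)],x,z))
p=read_camera("scene")
for k,x,z in(("small_flask",(399,247),0),("beaker",(396,-188),0),("flask",(638.6,94),49)):
  for d in silhouettes(p,k)[:1]:
    m=d["pixels"].astype(float);print(k,round(d["confidence"],2),d["centre"],m.sum(),fit(k,[(p,p["T"],m)],x,z))
o=np.zeros((450,800,3),np.uint8);o[:,:500]=cv2.resize(p["image"][150:330,150:350+100][:, :200],(500,450));o[:225,500:]=cv2.resize(w["image"],(300,225));cv2.imwrite("pics/s12.png",o[:,:,::-1])
E
```

```text
eef_pos: [645.6, -41.6, 33.8]
ft_force: [-0.7, -0.1, 0.6]
finger_gap: 85.3
eef_pos: [645.3, -41.6, 230.8]
eef_pos: [645.6, -41.6, 299.0]
funnel 0.72 [113.5, 140.9] 9008.0 (array([639.29788691,  93.25905746]), np.float64(0.058153972068401075))
jar 0.89 [26.4, 131.7] 3423.0 (array([676.38098104, -23.70248033]), np.float64(1.8752304193661105))
small_flask 0.55 [427.0, 251.2] 1046.0 (array([395.45406604, 245.90052176]), np.float64(0.11039628088329022))
beaker 0.7 [265.5, 195.2] 520.0 (array([ 391.41847086, -190.42183948]), np.float64(0.24912518853695323))
flask 0.63 [304.1, 269.8] 2110.0 (array([635.01946411,  93.25933838]), np.float64(0.1455348015983645))
```

View pics/s12.png

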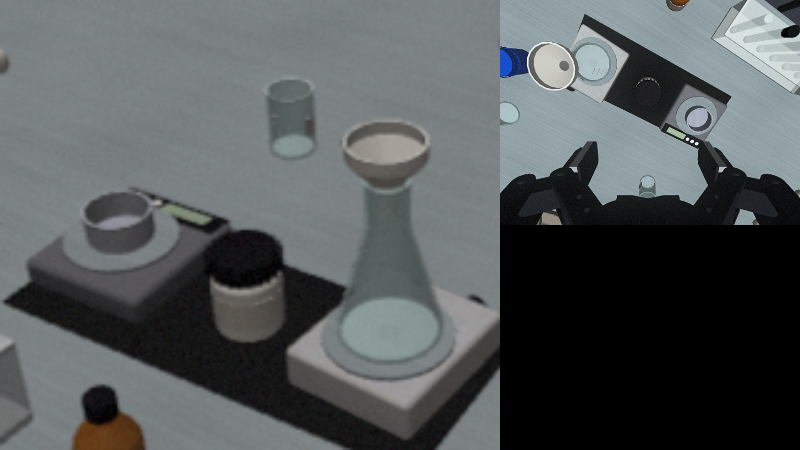

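Everything stands as asked: dish at (118,220), jar at (245,285), flask with funnel at (390,330), beaker undisturbed at (290,120).

```bash
python3 -c "
from station import *
print(hand_in())"
```

```text
the job is handed in; nothing more can be done
None
```

I handed the job in at about 36 s on the robot's clock: the larger flask is on the stirrer plate with the funnel seated, the dish is on the balance pan, the black-capped jar is on the mat's centre, and the last scene picture shows the smaller flask and beaker standing where they were.

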